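# Dock the bone drill and lock its trigger on

### The job

Lay the bone drill gently, lever up, into the dock whose pocket matches its shape. Then, with the drill sitting in the dock, squeeze its trigger lever fully down, push the lock-on button on its side fully in while the lever is down, and ease the lever up with the button still in, so that the drill is left locked on in its dock. Leave the other things on the worktop where they are.

Things in the scene. Friction and masses are not known exactly. Their poses are not given: they have to be found in the camera images.
- drill: White and grey inline bone drill, 0.86 kg, 197 mm long, lying flat, lever up. Origin: middle of its underside; x to the steel nose, z up, y to its left. Body x -95 to +35, 50 mm wide, flat sides z 6 to 32; then a 36 mm round barrel to x +80 and a collet to x +100. On top a steel trigger lever, and by its front end on the +y side a grey cheek with the lock-on button. Centre of mass about x -10.
- drill_grip (a point): Where to grasp the drill across its flat sides (50 mm wide, fingers along the drill's y): on its centre line at x -20, y 0, z 20 mm in the drill's frame. Axes as the drill's.
- trigger (a joint): Trigger lever angle, rad: 0 free (up), 0.13 fully down (13 mm lower at its pad); sprung up, 3 N at the pad to start, 8 N at the bottom. Hinged at its rear end (drill x -85, z 46). The button can go in only beyond about 0.115; locked on, the lever rests at about 0.065.
- trigger_pad (a point): Top of the steel lever's front end, middle of its width; at drill x +15, y -6, z 54 mm while free; moves with the lever. The lever is 32 mm wide (y -22 to +10), its free end at x +27, open on its -y side. A finger fits on it inside the cheek while the other stands outside the button.
- cheek_top (a point): Middle of the top of the grey upright cheek beside the lever, at drill x +15, y +17.5, z 64 mm; the cheek spans x -6 to +36, y +11 to +24. The button stands out of its outer (+y) face.
- lock (a joint): How far the lock-on button is in, m: 0 out, 0.010 at its stop; sprung out (1 to 2.5 N), damped. The lever blocks it unless fully down. Push it past 0.0075 and keep it in while the lever rises 6 mm; the lever then traps it at about 0.007. Push lightly with a set finger opening: if the fingers clamp the drill hard, it may rise with them instead of the lever easing.
- lock_face (a point): Outer face of the black ridged lock-on button (22 mm along x, 16 mm high), at drill x +15, y +34, z 55 mm while it is out; pressed along the drill's -y. Moves with the button.
- dock_wide: The matching dock, grey, 208 x 84 mm, fixed. Origin: underside, below where the drill's origin comes to lie; x to the narrower end, where the nose goes. Base 6 mm thick (the drill rests at z 6), wall tops at z 24. Pocket 56 mm wide from x -99.5 (closed end) to +38.5, then 42 mm wide to its open end at x +84. Walls are interrupted from x -52 to +10 for the fingers.
- dock_slim: A dock of the same size for another instrument, fixed: its pocket is straight and only 30 mm wide throughout, so the drill cannot go in. Origin and axes as for the other dock. Which of the two docks is on the left varies.
- dish: Steel kidney dish 194 x 104 x 33 mm; bystander. Origin: centre of its underside.
- needle_carton: Small needle carton 40 x 75 x 26 mm; bystander. Origin: centre of its underside.
- tape: Tape roll 53 mm across, 12 mm high; bystander. Origin: centre of its underside.
- scope: Folded laryngoscope 63 x 126 x 27 mm, dark handle; bystander. Origin: centre of its underside.
- torch: White pen torch 121 x 11 mm; bystander. Origin: centre of its underside.
- pot: White specimen pot 47 mm across, 60 mm high; bystander. Origin: centre of its underside.
- forceps_1: Steel forceps 132 x 13 x 7 mm; bystander. Origin: centre of its underside.

How it is judged:
On the way, in this order (a step that is already met when the one before it is completed fails the run):
1. the drill sits in the matching dock, let go by the fingers (x of drill in the frame of dock_wide between -0.01 and 0.01 m and y of drill in the frame of dock_wide between -0.008 and 0.008 m and z of drill in the frame of dock_wide between 0.002 and 0.01 m and angle between drill's own z axis and vertical below 0.08 rad and angle between the x axis of drill and the x axis of dock_wide, either way round below 0.12 rad and contact force between drill and the fingers below 0.5 N and x of trigger_pad in the frame of dock_wide above 0 m), for 0.2 s.
2. the trigger lever is squeezed fully down (x of drill in the frame of dock_wide between -0.01 and 0.01 m and y of drill in the frame of dock_wide between -0.008 and 0.008 m and z of drill in the frame of dock_wide between 0.002 and 0.01 m and angle between drill's own z axis and vertical below 0.08 rad and angle between the x axis of drill and the x axis of dock_wide, either way round below 0.12 rad and value of joint trigger above 0.112 rad), for 0.1 s.
3. the lock-on button is pushed in while the lever is down (x of drill in the frame of dock_wide between -0.01 and 0.01 m and y of drill in the frame of dock_wide between -0.008 and 0.008 m and z of drill in the frame of dock_wide between 0.002 and 0.01 m and angle between drill's own z axis and vertical below 0.08 rad and angle between the x axis of drill and the x axis of dock_wide, either way round below 0.12 rad and value of joint trigger above 0.105 rad and value of joint lock above 0.0065 m), for 0.1 s.
At the end, for the whole second after the job is handed in: The drill lies at rest in the matching dock, nose at the narrow end, on its floor (within 10 mm lengthwise, 8 mm sideways, 4 mm in height, 7 degrees), the lever eased and held by its lock between 0.045 and 0.095 rad, the lock-on button in by more than 5 mm (x of drill in the frame of dock_wide between -0.01 and 0.01 m and y of drill in the frame of dock_wide between -0.008 and 0.008 m and z of drill in the frame of dock_wide between 0.002 and 0.01 m and angle between drill's own z axis and vertical below 0.08 rad and angle between the x axis of drill and the x axis of dock_wide, either way round below 0.12 rad and value of joint trigger between 0.045 and 0.095 rad and value of joint lock above 0.005 m and linear speed of drill below 0.02 m/s and x of trigger_pad in the frame of dock_wide above 0 m); the robot touches nothing.
It fails at once if the drill is dropped (moves faster than 0.6 m/s with no finger on it) (contact force between drill and the fingers below 0.1 N and linear speed of drill above 0.6 m/s).
It fails at once if another thing on the worktop is moved by more than 30 mm (distance of any of dish, needle_carton, tape, scope, torch, pot, forceps_1 from where it was at the start of the episode above 0.03 m).
It also fails if it takes over 64 s, if anything falls off the work surface, if the arm or the gripper's body presses on something with over 40 N, if the wrist force passes 120 N, or if a joint passes its speed limit or range.

### The arm

A 7-joint arm with a two-finger parallel gripper is mounted at the origin on a cart in front of the work surface, level with it; the furniture and walls round the work are solid. World frame = base frame: x ahead of the robot, y to its left, z up, the work surface at z = 0. Lengths are in m, angles in rad, forces in N, time in s.
With the tool pointing down it reaches from about 0.4 to 0.85 m from the base axis. Payload 10.4 kg.
Tool frame: the origin (TCP) lies at the very end of the fingers, on their centre line; the grasp point (between the pads) lies r.tcp_to_grasp behind it (r.tcp_to_grasp is the distance from the TCP to the grasp point, in m); z points along the fingers, y is the line along which they close (so a half turn about z gives the same grasp; the last joint's range is limited). The gripper opens to 87 mm and grips with 3 to 60 N. Pads are 19 mm wide; open, the fingers measure 117 mm over their backs; the gripper's body (75 mm by 190 mm) begins 51 mm behind the grasp point.
Start: joints at [-1.2, 0.332, -0.065, 1.46, 0.022, 1.35, -0.088], TCP at [0.24, 0.577, 0.223] pointing down, gripper open.
Joint ranges: [-2.6, 2.6], [-0.5, 2.12], [-1.47, 1.34], [0.16, 2.42], [-1.27, 4.41], [0.06, 2.06], [-2.6, 2.6]. Speed limits (rad/s): [2.22, 2.22, 2.79, 2.79, 3.14, 3.14, 3.14].

### API

Orientations are given as a unit quaternion [x, y, z, w].
In Python, from bench import monitor, cams, ticket, r gives the robot as it stands.
- The arm moves only by the shell command python3 -m crank 'ROWS' [OPENING] [FORCE]. ROWS is a JSON object whose one key "steps" holds a list of rows, each a list of 2 entries, a list of its own where there are three numbers: the shift along the world's x, y, z in units of 25 mm (1.0 is 25 mm), then the turn, a rotation vector about the world's x, y, z in units of 5 degrees (1.0 is 5 degrees). In form: {"steps": [[[x, y, z], [ax, ay, az]], ...]}. A call has 1 to 10 rows; each row shifts and turns the commanded pose from where the row before left it; what a row does not reach is not made up. A row lasts 1/12 s, in which the tool goes at most 41.7 mm and 7.16 degrees, less where a joint would pass 70% of its speed; a pose out of reach is approached as far as the arm can. A call is refused whole if a number of a shift passes 1 or a number of a turn 1, either way. A call with a gripper value outside its range is refused whole. OPENING is the finger opening in mm, from 0 to 87, set as the call begins (- or left out, the last holds). The fingers move at their own pace and stop on an object; FORCE is the grip in N (left out, the last holds). Time passes only in rows, so rows that do not move let the fingers close. It gives the time, the measured TCP pose, the force, the opening and the grip force at its end, in the units of the state.
- monitor.read_state(): the state, without advancing time (a new reading comes with each control period).
- cams.camera(name): name is "scene" or "top" or "wrist"; returns a dict with "pixels" (420x560x3 uint8, blue, green, red), "z_map" (420x560 float32, m along the optical axis (not along the pixel's ray), 0 where there is no reading), "vfov" (degrees; the focal length in pixels is half the picture's height over the tangent of half this angle, whatever the lens; pixels are square), "cx", "cy" (the principal point, pixels), "T" (4x4, takes a point from camera to world coordinates). Camera axes: x right, y up, looking along -z (the intrinsics and any distortion apply to the point x, -y, -z); pixel columns grow to the right and rows downward; lengths in m; the calibration is good to about 2 mm. A picture is of the moment at which its call begins.
- ticket.close_job(): hands the job in; it is judged then, once.
The state is a dict: "time": time; "joint_positions": joint angles; "joint_vel": joint speeds; "joint_torque": joint torques, N m; "ee_pos": TCP position; "eef_rot": TCP orientation; "ft_force": force on the tool from outside, world axes, zero at the start; "torque": the same for the moment, N m; "width": finger opening in m; "grip_force": force on a finger pad.
Only numpy, scipy, OpenCV 4.12 (cv2) and the standard library are available. Lean on these libraries where they do the work, as an engineer would, in place of code of your own. Each camera call takes 0.05 s, during which the arm holds its last target. There are 200 camera calls.

## Working session

There is one attempt and no reset: what is moved stays moved. The work goes in short steps, Python scripts to look and compute and a shell command to move; the robot and the scene stay as the last step left them, time stands still between calls to the robot, and variables do not carry over. Pictures are saved under pics/ and viewed, at most 12 in all, crops included, and the job is handed in when it is done.

```bash
ls; mkdir -p pics
cat > h.py <<'E'
import numpy as np, cv2
from bench import monitor, cams, ticket, r
def cam(n):
    c=cams.camera(n); c['f']=210/np.tan(np.radians(c['vfov'])/2); return c
def world(c,u=None,v=None):
    # depth -> world for all pixels
    H,W=c['z_map'].shape; U,V=np.meshgrid(np.arange(W),np.arange(H)); z=c['z_map']
    P=np.stack([(U-c['cx'])/c['f']*z,-(V-c['cy'])/c['f']*z,-z,np.ones_like(z)],-1)
    return (P@np.array(c['T']).T)[...,:3]
def ray(c,u,v,h):
    T=np.array(c['T']); d=T[:3,:3]@np.array([(u-c['cx'])/c['f'],-(v-c['cy'])/c['f'],-1]); o=T[:3,3]
    return o+d*(h-o[2])/d[2]
E
python3 - <<'E'
from h import *
s=monitor.read_state(); print(s, r.tcp_to_grasp)
for n in('top','scene'):
    c=cam(n); cv2.imwrite(f'pics/{n}0.png',c['pixels']); print(n,{k:v for k,v in c.items() if k not in('pixels','z_map')})
    np.savez(f'{n}0.npz',**c)
E
```

```text
pics
{'time': 0.0, 'joint_positions': array([-1.1996059 ,  0.33282852, -0.06470634,  1.46096854,  0.02159934,
        1.34988467, -0.08853567]), 'joint_vel': array([-3.40446299e-04,  4.13974447e-05, -3.82646255e-04, -9.58543641e-05,
        9.99852332e-04, -3.23928003e-04,  8.76859202e-04]), 'joint_torque': array([ 3.30140901e-04, -6.23249388e+01,  2.48325843e-02, -3.89893556e+01,
       -6.12567225e-02,  3.97675973e-02,  1.36249951e-04]), 'ee_pos': array([0.23965806, 0.57679847, 0.22176802]), 'eef_rot': array([ 1.95629483e-01,  9.80677633e-01, -6.88819416e-04, -1.05003431e-04]), 'ft_force': array([-0.05584026, -0.10024472,  0.06910523]), 'torque': array([ 0.00136388,  0.05499098, -0.05008354]), 'grip_force': 0.0, 'width': 0.08685422635366494} 0.0187
top {'vfov': 57.999190301127506, 'cx': 278.92826683168727, 'cy': 215.14486641263616, 'T': array([[-4.03422719e-03,  9.88267050e-01, -1.52682554e-01,
         4.18372815e-01],
       [-9.99766325e-01, -7.43421132e-04,  2.16042095e-02,
        -9.22730406e-02],
       [ 2.12372210e-02,  1.52734032e-01,  9.88039117e-01,
         9.20701471e-01],
       [ 0.00000000e+00,  0.00000000e+00,  0.00000000e+00,
         1.00000000e+00]]), 'f': np.float64(378.85634186123957)}
scene {'vfov': 52.877990090447135, 'cx': 278.0707898342341, 'cy': 208.08985584103795, 'T': array([[ 0.87552474,  0.31300063, -0.36808564,  0.19743789],
       [-0.48301214,  0.58665155, -0.65003018, -0.73861466],
       [ 0.01247816,  0.74690733,  0.66481105,  0.7068755 ],
       [ 0.        ,  0.        ,  0.        ,  1.        ]]), 'f': np.float64(422.3203128292966)}
```

View pics/top0.png

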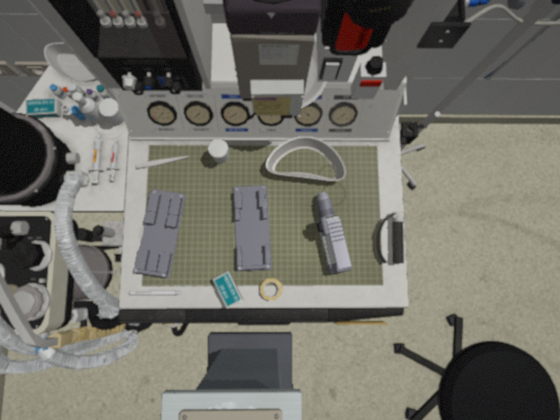

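View pics/scene0.png

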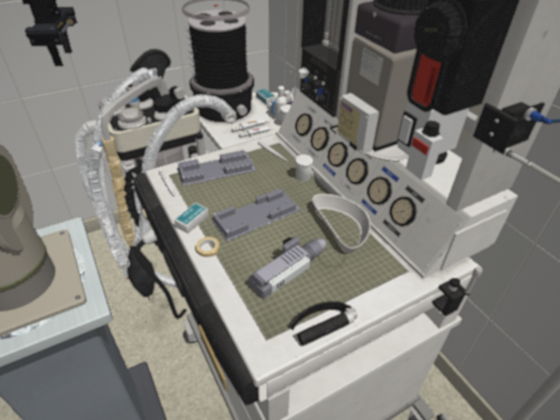

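The top view shows the docks at about (160,233) and (252,228), and the drill at (333,235) with its nose up at (323,200), toward world +x. I'll enlarge that area and check the depth.

Run:
```python
from h import *
c=dict(np.load('top0.npz')); im=c['pixels']
cv2.imwrite('pics/crop0.png',cv2.resize(im[175:285,125:365],None,fx=3.3,fy=3.3,interpolation=cv2.INTER_CUBIC))
P=world(c); print('table z',np.median(P[200:280,190:225,2]))
for name,(u0,u1,v0,v1),h in(('dockL',(130,187,188,280),.012),('dockR',(230,275,183,273),.012),('drill',(305,355,190,275),.012)):
    Q=P[v0:v1,u0:u1].reshape(-1,3); Q=Q[Q[:,2]>h]
    b=cv2.minAreaRect(Q[:,:2].astype(np.float32)); print(name,len(Q),b,'maxz',np.percentile(Q[:,2],[5,50,95,99.5]))
Z=P[180:280:3,230:360:3,2]*1000
for row in P[188:276:3,305:358:2,2]*1000: print(' '.join('%3d'%x for x in row))
```

```text
table z 0.0016390100432265853
dockL 1283 ((0.49422526359558105, 0.05695301294326782), (0.3181402087211609, 0.19185365736484528), 81.20403289794922) maxz [0.0162764  0.02370966 0.02689508 0.92070147]
dockR 679 ((0.5197161436080933, -0.04554806277155876), (0.20914804935455322, 0.07792192697525024), 4.318575382232666) maxz [0.02110113 0.02419805 0.02699873 0.92070147]
drill 1663 ((0.47913604974746704, -0.21790547668933868), (0.15359078347682953, 0.23305080831050873), 59.197811126708984) maxz [0.02710047 0.0523879  0.06411134 0.92070147]
  0   1   1  -1   3   3   4   2   2   5   1   1   0   3   3   2   1   1   1   0   3   1   3   4   1   3   1
  1  -1   1 920   2   0   5   3   3   0   3   4   2   0   0   2   1   2   3   4   0   0   2   1  -1   2   0
  0   1   2  -1   0   1   4  26  31  33  27   4   1   2   0   0   2   0   5   3   3   1   0   1   3   2   0
  4  -1   2   2   1   2  26  30  35  35  34  28   4   3 920   2   0   3   0   0  -1   4   2   2   2   0   3
  3   2   4   1   2   1  22  27  39  38  37  35  33   3   3   4   3   1   5   1   1   3   2   1   2   4   0
  3   1   0   1   0 
[... 1979 characters left out ...]
  32  56  55  52  56  55  53  57   0   3   2   4   0
  2   0   4   0   2   3   0   2   1   1   2  30  29  33  35  54  52  54  54  55  54  55  55   3   1   4   3
  2   0   2   4   0   3   2   2  -1   3   0  25  30  33  32  31  54  54  56  54  53  54  55   5   1   1   4
  2   2   0   2   0   1   1   0   0   1   0  16  31  34  35  50  56  54  56  58  56  53  54   3   1   0   3
  0   2   2   1   0   5   5   2   1   1   1   1  29  31  30  47  51  52  53  51  53  51  32   0   2   1   0
  0   1   3   3   0   3   2   2   2  -1   0   1  24  32  33  30  51  48  29   1   2   3   0   4   4   0   5
  0   3   3   3   0   0   0   2   0   0  -1   2   3   0   0   0   2   3   2   3   2   5   1   2   0  -1   3
```

View pics/crop0.png

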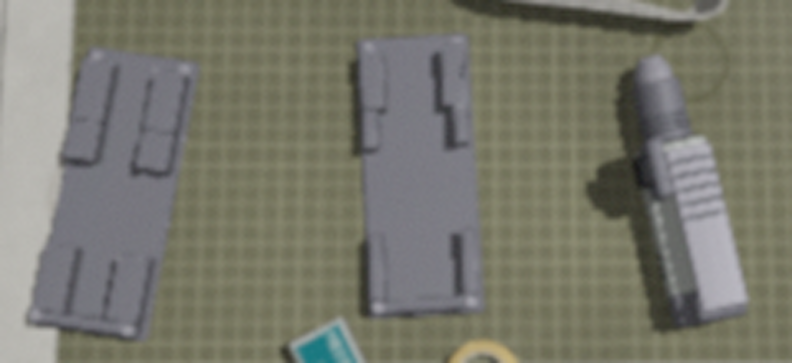

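The crop shows the right dock with stepped walls, wide at the bottom and narrow at the top, so it is dock_wide with its nose end toward +x. The left dock's pocket is straight and slim. The drill's nose points up and the cheek is on its left (+y). Next I'll measure the poses with median depth.

Run:
```python
from h import *
L=[cam('top') for _ in range(10)]; c=L[0]; Z=np.stack([k['z_map'] for k in L]); Z[Z<=0]=np.nan; c['z_map']=np.nanmedian(Z,0)
np.savez('topm.npz',**c); P=world(c)
def sub(u0,u1,v0,v1): return P[v0:v1,u0:u1].reshape(-1,3)
D=sub(226,280,178,278); 
for lo in(.0045,):
    b=cv2.minAreaRect(D[(D[:,2]>lo)&(D[:,2]<.04)][:,:2].astype(np.float32)); print('dock base',b)
W=D[(D[:,2]>.018)&(D[:,2]<.04)]; b=cv2.minAreaRect(W[:,:2].astype(np.float32)); print('walls',b,np.median(W[:,2]))
a=np.radians(b[2] if b[1][0]>b[1][1] else b[2]-90); print('ang',np.degrees(a))
R=np.array([[np.cos(a),-np.sin(a)],[np.sin(a),np.cos(a)]]); q=(W[:,:2]-b[0])@R
for k in np.arange(-110,111,4):
    y=np.sort(q[(abs(q[:,0]*1000-k)<2)][:,1]*1000); print(k,len(y),'|',*( [round(y[y<0].min()),round(y[y<0].max())] if (y<0).any() else ['-']),'|',*([round(y[y>0].min()),round(y[y>0].max())] if (y>0).any() else ['-']))
# drill
G=sub(305,358,188,278)
B=G[(G[:,2]>.022)&(G[:,2]<.1)]; print('drill all',cv2.minAreaRect(B[:,:2].astype(np.float32)))
Lv=G[(G[:,2]>.047)&(G[:,2]<.0595)]; print('lever',cv2.minAreaRect(Lv[:,:2].astype(np.float32)),np.median(Lv[:,2]))
C=G[(G[:,2]>.0605)&(G[:,2]<.1)]; print('cheek',cv2.minAreaRect(C[:,:2].astype(np.float32)),C.mean(0))
BB=G[(G[:,2]>.022)&(G[:,2]<.1)&(G[:,0]<B[:,0].min()+.08)]; print('rear',cv2.minAreaRect(BB[:,:2].astype(np.float32)))
print(B[B[:,0].argmax()],B[B[:,0].argmin()])
```

```text
dock base ((0.521923303604126, -0.039209023118019104), (0.10245680063962936, 0.22179217636585236), 89.98246002197266)
walls ((0.5163048505783081, -0.03395596891641617), (0.2066366970539093, 0.10100969672203064), 2.635939359664917) 0.024361552372385575
ang 2.635939359664917
-110 0 | - | -
-106 0 | - | -
-102 10 | - | 41 51
-98 7 | - | 44 50
-94 4 | - | 46 50
-90 3 | - | 46 50
-86 45 | -50 -1 | 1 25
-82 56 | -51 -1 | 1 25
-78 30 | -48 -22 | 1 24
-74 14 | -48 -41 | 17 24
-70 14 | -49 -42 | 17 24
-66 12 | -49 -42 | 17 24
-62 16 | -49 -42 | 17 24
-58 12 | -49 -42 | 17 24
-54 13 | -49 -42 | 16 24
-50 15 | -50 -42 | 16 23
-46 16 | -50 -40 | 16 26
-42 17 | -50 -40 | 16 26
-38 16 | -48 -41 | 16 25
-34 15 | -48 -41 | 16 25
-30 1 | - | 23 23
-26 0 | - | -
-22 0 | - | -
-18 0 | - | -
-14 0 | - | -
-10 0 | - | -
-6 0 | - | -
-2 0 | - | -
2 0 | - | -
6 0 | - | -
10 0 | - | -
14 0 | - | -
18 0 | - | -
22 0 | - | -
26 0 | - | -
30 8 | -48 -41 | 19 26
34 12 | -49 -41 | 18 25
38 18 | -49 -39 | 18 25
42 12 | -49 -39 | 18 25
46 13 | -47 -39 | 18 25
50 16 | -47 -40 | 18 25
54 10 | -47 -40 | 18 25
58 21 |
[... 203 characters left out ...]
12 26
94 26 | -46 -32 | 11 26
98 17 | -47 -32 | 11 26
102 27 | -47 -32 | 11 26
106 0 | - | -
110 0 | - | -
drill all ((0.5151243805885315, -0.22906118631362915), (0.19534483551979065, 0.05750829726457596), 12.978046417236328)
lever ((0.48466408252716064, -0.23520156741142273), (0.1294776201248169, 0.055916931480169296), 12.890527725219727) 0.05470736606079529
cheek ((0.5257682800292969, -0.2091761827468872), (0.0406777523458004, 0.02268223464488983), 11.1721773147583) [ 0.52580014 -0.2106507   0.06366442]
rear ((0.4612840712070465, -0.24576863646507263), (0.08282261341810226, 0.05005444213747978), 12.207557678222656)
[ 0.61302129 -0.22100541  0.02685079] [ 0.41711709 -0.23745961  0.02865769]
```

```bash
cat >> h.py <<'E'
def medcam(n='top',k=8):
    L=[cam(n) for _ in range(k)]; c=L[0]; Z=np.stack([q['z_map'] for q in L]); Z[Z<=0]=np.nan; c['z_map']=np.nanmedian(Z,0); return c
def rot(a): return np.array([[np.cos(a),-np.sin(a)],[np.sin(a),np.cos(a)]])
E
cat > m.py <<'E'
from h import *
c=dict(np.load('topm.npz')); P=world(c)
def sub(u0,u1,v0,v1): return P[v0:v1,u0:u1].reshape(-1,3)
D=sub(226,280,178,278); W=D[(D[:,2]>.018)&(D[:,2]<.04)][:,:2]
o=np.array([.5365,-.0435]); a=np.radians(3.3)
for it in range(4):
    q=(W-o)@rot(a); q=q[(abs(q[:,1])<.048)]; e=[]
    for k in np.arange(-92,84,2.5):
        if -56<k<14 or 33<k<43: continue
        y=q[abs(q[:,0]*1000-k)<1.25,1]
        if (y<0).any() and (y>0).any(): e.append((k/1000,(y[y<0].max()+y[y>0].min())/2,y[y>0].min()-y[y<0].max(), (y.max()+y.min())/2))
    e=np.array(e); p=np.polyfit(e[:,0],(e[:,1]+e[:,3])/2,1); o=o+rot(a)@[0,p[1]]; a+=np.arctan(p[0])
q=(W-o)@rot(a); m=abs(q[:,1])<.045
x=q[m,0]; print('gap',x[(x<-.02)].max(),x[x>-.02].min(),'ends',x.max(),x[abs(q[m,1])<.02].min() if 1 else 0, 'pocket',e[e[:,0]<0,2].mean(),e[e[:,0]>.05,2].mean())
iy=q[(abs(q[:,1])<.02)]; print('closed wall inner',iy[:,0].max() if len(iy) else None,'innerstep',q[(abs(q[:,1])<.0255)&(q[:,0]>0)][:,0].min())
print('dock',o,np.degrees(a))
G=sub(305,358,188,278); B=G[(G[:,2]>.02)&(G[:,2]<.1)]
o2=np.array([.508,-.231]); a2=np.radians(12.7)
for it in range(4):
    q=(B[:,:2]-o2)@rot(a2); e=[]
    for k in list(np.arange(-90,-12,2.5))+list(np.arange(42,92,2.5)):
        y=q[abs(q[:,0]*1000-k)<1.5,1]; e.append((k/1000,(y.max()+y.min())/2,np.ptp(y)))
    e=np.array(e); p=np.polyfit(e[:,0],e[:,1],1); o2=o2+rot(a2)@[0,p[1]]; a2+=np.arctan(p[0])
q=(B[:,:2]-o2)@rot(a2); print('x range',q[:,0].min(),q[:,0].max(),'body w',e[e[:,0]<0,2].mean(),'barrel',e[e[:,0]>.04,2].mean())
C=(G[(G[:,2]>.0605)&(G[:,2]<.1)][:,:2]-o2)@rot(a2); print('cheek',C.min(0),C.max(0)); print('resid rear/front',e[e[:,0]<0,1].mean(),e[e[:,0]>0,1].mean())
print('drill',o2,np.degrees(a2))
E
python3 m.py
```

```text
gap -0.051221122881929364 0.011045647000698456 ends 0.08405791383765625 -0.10683409383803968 pocket 0.058027508984332336 0.0442171714284707
closed wall inner -0.0985604463875007 innerstep 0.039401223067333783
dock [ 0.53655741 -0.04449608] 3.3998433344114702
x range -0.09038408903337457 0.10515256636587544 body w 0.045927169039036694 barrel 0.031571547178427736
cheek [0.00134071 0.01002329] [0.04203762 0.03276376]
resid rear/front 9.929881621017095e-05 -0.00015887827671427296
drill [ 0.50879894 -0.23454503] 11.641274763205097
```

Run:
```python
from h import *
for n in('topm','scene0'):
    c=dict(np.load(n+'.npz')); P=world(c); Q=P[np.isfinite(P).all(-1)&(c['z_map']>0)]
    print(n)
    for x in np.arange(0,.75,.1):
        print('x%.1f'%x,[ (lambda z: round(float(np.percentile(z,99)),2) if len(z)>5 else None)(Q[(abs(Q[:,0]-x)<.05)&(abs(Q[:,1]-y)<.05),2]) for y in np.arange(.7,-.35,-.1)])
```

```text
topm
x0.0 [-0.84, -0.84, -0.84, -0.84, -0.84, -0.74, None, None, -0.74, -0.74, -0.84]
x0.1 [-0.84, -0.84, -0.84, -0.84, -0.84, 0.0, 0.01, 0.01, 0.01, 0.0, -0.84]
x0.2 [-0.84, None, 0.02, 0.02, -0.07, -0.02, -0.01, -0.0, -0.01, -0.01, -0.84]
x0.3 [-0.84, -0.84, 0.1, 0.15, 0.0, 0.0, 0.0, 0.03, 0.0, 0.0, 0.0]
x0.4 [None, -0.84, 0.09, 0.15, 0.12, 0.03, 0.01, 0.03, 0.02, 0.05, 0.05]
x0.5 [-0.84, -0.84, 0.13, 0.14, 0.14, 0.02, 0.02, 0.02, 0.02, 0.06, 0.06]
x0.6 [-0.84, 0.0, 0.16, 0.23, 0.14, 0.03, 0.02, 0.03, 0.03, 0.04, 0.0]
x0.7 [-0.84, -0.84, None, 0.24, 0.03, 0.01, 0.06, 0.06, 0.28, 0.03, 0.03]
scene0
x0.0 [None, None, None, None, None, None, None, None, 0.21, 0.0, None]
x0.1 [-0.83, -0.83, -0.83, -0.83, -0.83, 0.0, 0.01, 0.29, 0.22, 0.0, None]
x0.2 [-0.83, 0.35, 0.39, 0.02, -0.06, -0.19, -0.74, -0.74, -0.73, None, None]
x0.3 [0.33, 0.37, 0.38, 0.15, -0.0, -0.0, 0.0, 0.02, 0.0, 0.0, 0.0]
x0.4 [-0.83, 0.18, 0.16, 0.16, 0.12, 0.02, 0.02, 0.03, 0.02, 0.05, 0.05]
x0.5 [None, 0.19, 0.16, 0.13, 0.14, 0.02, 0.02, 0.02, 0.02, 0.06, 0.05]
x0.6 [None, 0.33, 0.33, 0.33, 0.14, 0.02, 0.02, 0.02, 0.02, 0.04, 0.02]
x0.7 [None, 0.32, 0.33, 0.33, 0.04, 0.01, 0.06, 0.06, 0.28, 0.27, 0.03]
```

```bash
python3 -m crank '{"steps":[[[0.4,-1,0.3],[0,0,0.5]],[[0.4,-1,0.3],[0,0,0.7]],[[0.4,-1,0.3],[0,0,0.7]],[[0.5,-1,0.3],[0,0,0.7]],[[0.5,-1,0.3],[0,0,0.7]],[[0.5,-1,0.3],[0,0,0.7]],[[0.5,-1,0],[0,0,0.7]],[[0.5,-1,0],[0,0,0.7]],[[0.5,-1,0],[0,0,0.7]],[[0.5,-1,0],[0,0,0.7]]]}' 87
```

```text
time: 1.43
ee_pos: [0.3577, 0.3259, 0.2678]
eef_rot: [-0.101, 0.995, 0.0, 0.0]
ft_force: [0.6, -0.3, 1.2]
width: 0.0872
grip_force: 0.0
```

```bash
python3 -m crank '{"steps":[[[0.5,-1,0],[0,0,0.12]],[[0.5,-1,0],[0,0,0]],[[0.5,-1,0],[0,0,0]],[[0.5,-1,0],[0,0,0]],[[0.5,-1,0],[0,0,0]],[[0.5,-1,0],[0,0,0]],[[0.5,-1,0],[0,0,0]],[[0.5,-1,0],[0,0,0]],[[0.5,-1,-0.2],[0,0,0]],[[0.5,-1,-0.3],[0,0,0]]]}'
```

```text
time: 2.27
ee_pos: [0.4831, 0.076, 0.2558]
eef_rot: [-0.105, 0.994, 0.0, 0.001]
ft_force: [-0.1, 0.9, -0.5]
width: 0.0872
grip_force: 0.0
```

```bash
python3 -m crank '{"steps":[[[0.05,-1,0],[0,0,0]],[[0.05,-1,0],[0,0,0]],[[0.05,-1,0],[0,0,0]],[[0.05,-1,0],[0,0,0]],[[0.05,-1,0],[0,0,0]],[[0.05,-1,0],[0,0,0]],[[0.05,-1,0],[0,0,0]],[[0.05,-1,0],[0,0,0]],[[0.05,-1,0],[0,0,0]],[[0.05,-1,0],[0,0,0]]]}' && python3 -m crank '{"steps":[[[0,-1,-0.8],[0,0,0]],[[0,-1,-0.8],[0,0,0]],[[0,-0.55,-0.8],[0,0,0]],[[0,0,-0.8],[0,0,0]],[[0,0,0],[0,0,0]],[[0,0,0],[0,0,0]]]}'
python3 - <<'E'
from h import *
c=medcam('wrist',3); np.savez('w1.npz',**c); cv2.imwrite('pics/w1.png',c['pixels']); print(c['T'],c['cx'],c['cy'],c['f'],monitor.read_state()['ee_pos'])
E
```

```text
time: 3.1
ee_pos: [0.4948, -0.174, 0.2553]
eef_rot: [-0.105, 0.994, 0.0, 0.0]
ft_force: [0.2, -0.2, -0.0]
width: 0.0867
grip_force: 0.0
time: 3.6
ee_pos: [0.4945, -0.2362, 0.1749]
eef_rot: [-0.105, 0.994, 0.0, -0.001]
ft_force: [0.6, 1.0, 1.2]
width: 0.0869
grip_force: 0.0
[[-2.09008626e-01 -9.40936174e-01 -2.66372881e-01  4.20524663e-01]
 [ 9.77913717e-01 -2.00995232e-01 -5.73208445e-02 -2.50809591e-01]
 [ 3.95577255e-04 -2.72470245e-01  9.62164128e-01  3.38323782e-01]
 [ 0.00000000e+00  0.00000000e+00  0.00000000e+00  1.00000000e+00]] 281.3479288075977 209.62101180660315 376.1708235282804 [ 0.49572095 -0.2361859   0.17655902]
```

View pics/w1.png

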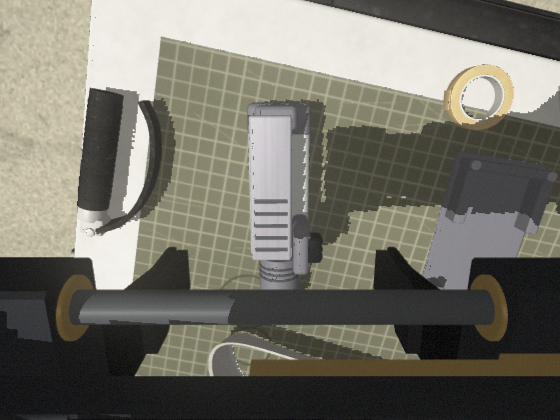

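The wrist view shows the drill upright in the image: lever edges at columns 250 and 291, rear at row 103, cheek and button at (300,245), and the fingers straddling it. I'll measure from this closer view.

Run:
```python
from h import *
c=dict(np.load('w1.npz')); P=world(c)[95:285,225:340].reshape(-1,3); s=np.array([.4957,-.2362])
a=np.radians(12.05); o=np.array([.5147,-.2335])
q=np.c_[(P[:,:2]-o)@rot(a),P[:,2]]*1000
B=q[(q[:,2]>15)&(q[:,2]<75)&(abs(q[:,1])<60)]
print('rear x',np.percentile(B[:,0],[.2,1]),'tablez',np.median(q[q[:,2]<10,2]))
Lm=B[(B[:,2]>48)&(B[:,2]<60)]
for k in range(-90,30,15):
    y=Lm[abs(Lm[:,0]-k)<5,1]; b=B[(abs(B[:,0]-k)<5)&(B[:,2]<40),1]; print(k,np.percentile(y,[1,99]).round(1),np.percentile(b,[1,99]).round(1) if len(b)>5 else '')
print('lever end',np.percentile(Lm[:,0],[1,99.5]))
C=B[(B[:,2]>61)]; print('cheek',np.percentile(C,[1,99],axis=0).round(1))
print('tcp in drill',(s-o)@rot(a)*1000)
```

```text
rear x [-97.30765639 -95.81453209] tablez 1.6651718100832713
-90 [-21.   14.5] [-24.6  25.7]
-75 [-20.4  12.3] [-23.9  25.9]
-60 [-20.8  10.1] [-24.2  25.6]
-45 [-20.4  10.2] [-24.1  26. ]
-30 [-20.7  10.4] [-23.5  25.3]
-15 [-21.   10.5] [-24.   25.6]
0 [-20.5  32.8] [-23.4  25.9]
15 [-21.   35.1] [-23.8  30.1]
lever end [-94.35865535  24.65173404]
cheek [[-5.7 12.5 61.1]
 [33.3 34.  65.1]]
tcp in drill [-19.14501609   1.32603128]
```

The estimate agrees to about 1 mm, so I'll descend and grasp.

```bash
python3 -m crank '{"steps":[[[0,0,-1],[0,0,0]],[[0,0,-1],[0,0,0]],[[0,0,-1],[0,0,0]],[[0,0,-1],[0,0,0]],[[0,0,-1],[0,0,0]],[[0,0,-0.8],[0,0,0]],[[0,0,-0.6],[0,0,0]],[[0,0,-0.4],[0,0,0]],[[0,0,0],[0,0,0]]]}' && python3 -m crank '{"steps":[[[0,0,0],[0,0,0]],[[0,0,0],[0,0,0]],[[0,0,0],[0,0,0]],[[0,0,0],[0,0,0]],[[0,0,0],[0,0,0]],[[0,0,0],[0,0,0]],[[0,0,0],[0,0,0]],[[0,0,0],[0,0,0]],[[0,0,0],[0,0,0]]]}' 45 30
```

```text
time: 4.5
ee_pos: [0.4946, -0.2358, 0.0042]
eef_rot: [-0.105, 0.994, 0.0, -0.001]
ft_force: [-0.8, -0.8, 0.9]
width: 0.0871
grip_force: 0.0
time: 5.25
ee_pos: [0.495, -0.2372, 0.0054]
eef_rot: [-0.105, 0.995, -0.0, 0.0]
ft_force: [0.7, -3.8, 1.8]
width: 0.0495
grip_force: 30.0
```

```bash
python3 -m crank '{"steps":[[[0,0,0.3],[0,0,0]],[[0,0,0.6],[0,0,0]],[[0,0,0.8],[0,0,0]],[[0,0,0.8],[0,0,0]],[[0,0,0.7],[0,0,0]],[[0,0.4,0],[0,0,-0.2]],[[0.1,0.7,0],[0,0,-0.3]],[[0.2,0.9,0],[0,0,-0.3]],[[0.2,0.9,0],[0,0,-0.3]],[[0.2,0.9,0],[0,0,-0.3]]]}' && python3 -m crank '{"steps":[[[0.2,0.9,0],[0,0,-0.33]],[[0.01,0.9,0],[0,0,0]],[[0,0.9,0],[0,0,0]],[[0,0.7,0],[0,0,0]],[[0,0.36,0],[0,0,0]],[[0,0,0],[0,0,0]],[[0,0,0],[0,0,0]],[[0,0,0],[0,0,0]]]}'
python3 - <<'E'
from h import *
c=medcam('top',6); np.savez('topg.npz',**c); cv2.imwrite('pics/crop1.png',cv2.resize(c['pixels'][150:300,190:330],None,fx=4,fy=4,interpolation=cv2.INTER_CUBIC))
c=medcam('wrist',6); np.savez('w2.npz',**c); cv2.imwrite('pics/w2.png',c['pixels']); print(monitor.read_state())
E
```

```text
time: 6.08
ee_pos: [0.5109, -0.1399, 0.0843]
eef_rot: [-0.043, 0.999, 0.001, -0.002]
ft_force: [0.6, -0.2, -8.3]
width: 0.0499
grip_force: 30.0
time: 6.75
ee_pos: [0.517, -0.0488, 0.0848]
eef_rot: [-0.029, 1.0, -0.0, -0.001]
ft_force: [-0.2, 1.0, -8.4]
width: 0.0495
grip_force: 30.0
{'time': 7.35, 'joint_positions': array([-0.52666186,  0.25178997,  0.60084248,  1.92487215, -0.16678287,
        1.01394946,  1.77807495]), 'joint_vel': array([-0.00148367,  0.00037029, -0.00160315, -0.00043064,  0.00084038,
        0.00041839, -0.00041793]), 'joint_torque': array([ 5.29528514e-02, -4.65099370e+01,  6.49854809e+00, -3.71419930e+01,
        4.43612575e-02,  1.42810866e-02,  8.88865579e-04]), 'ee_pos': array([ 0.51755844, -0.04756151,  0.08508688]), 'eef_rot': array([-2.95988711e-02,  9.99561856e-01,  4.36231827e-05, -1.28549352e-05]), 'ft_force': array([ 0.66767739,  0.34193245, -8.09176499]), 'torque': array([ 0.04423198,  0.05986109, -0.03378533]), 'grip_force': 30.000025830231607, 'width': 0.0498722136337466}
```

View pics/w2.png

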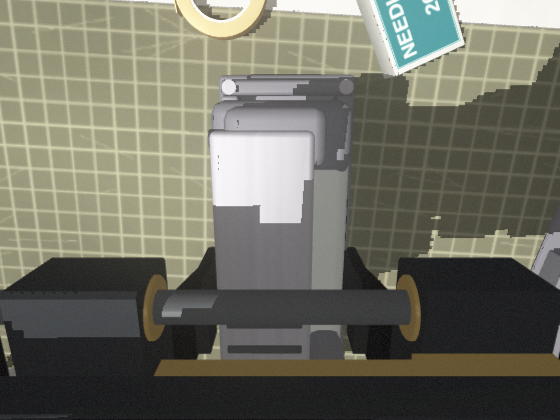

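The wrist view shows the drill held over the dock. The dock's rear wall is at row 88 with corner rivets at (229,88) and (346,88), and its centre looks slightly right of the drill. I'll measure both in the same view.

```bash
python3 - <<'E'
from h import *
c=dict(np.load('w2.npz')); W=world(c); o=np.array([.5373,-.0444]); a=np.radians(3.4)
P=W[60:290,190:370].reshape(-1,3); q=np.c_[(P[:,:2]-o)@rot(a),P[:,2]]*1000
print('z hist',np.histogram(q[:,2],[-5,3,12,20,30,80,110,125,140,160])[0])
d=q[(q[:,2]>19)&(q[:,2]<30)]; print('dock pts',np.percentile(d,[1,50,99],axis=0).round(1))
for k in range(-106,-50,6):
    y=d[abs(d[:,0]-k)<3,1]; 
    if len(y)>3: print(k,len(y),y.min().round(1),y.max().round(1), y[y<0].max().round(1) if (y<0).any() else '', y[y>0].min().round(1) if (y>0).any() else '')
for u,v in((229,88),(346,88)): print('rivet',(ray(c,u,v,.024)[:2]-o)@rot(a)*1000)
D=q[(q[:,2]>95)&(q[:,2]<150)]; print('drill',np.percentile(D,[.5,50,99.5],axis=0).round(1))
for k in range(-95,-10,12):
    L=D[(abs(D[:,0]-k)<6)]; h=L[L[:,2]>128,1]; b=L[L[:,2]<118,1]
    print(k,np.percentile(h,[2,98]).round(1) if len(h)>5 else '',np.percentile(b,[2,98]).round(1) if len(b)>5 else '',np.median(L[L[:,2]>128,2]).round(1) if len(h) else '')
print('tcp',(np.array([.51756,-.04756])-o)@rot(a)*1000)
# same from top rivets
E
cat > rv.py <<'E'
E
```

```text
z hist [ 9322  2401   137  2250     1  1117  7269 18903     0]
dock pts [[-108.   -35.2   23.5]
 [-103.6    3.5   25.1]
 [ -62.9   39.1   27.2]]
-106 1333 -36.4 39.3 -0.5 0.1
-100 845 -35.9 39.5 -0.5 0.1
-94 45 33.8 39.2  33.8
-58 18 38.4 39.2  38.4
-52 4 38.6 39.3  38.6
rivet [-103.69200151  -31.15428928]
rivet [-103.64559337   35.30651709]
drill [[-96.3 -33.9  99.8]
 [-66.2  -1.8 134.5]
 [-25.4  30.5 135.6]]
-95 [-17.8  11.2] [-25.3  22.7] 132.3
-83 [-22.5  11.4] [-24.9  23.7] 134.7
-71 [-22.4   8. ] [10.6 23.3] 134.9
-59 [-22.4   7.8] [10.7 23.3] 134.9
-47 [-22.4   7.9] [10.7 23.5] 134.9
-35 [-22.5   8.1] [-34.9  31.9] 134.9
-23  [-27.1  24.3] 
-11   
tcp [-19.89266234  -1.98373004]
```

View pics/crop1.png

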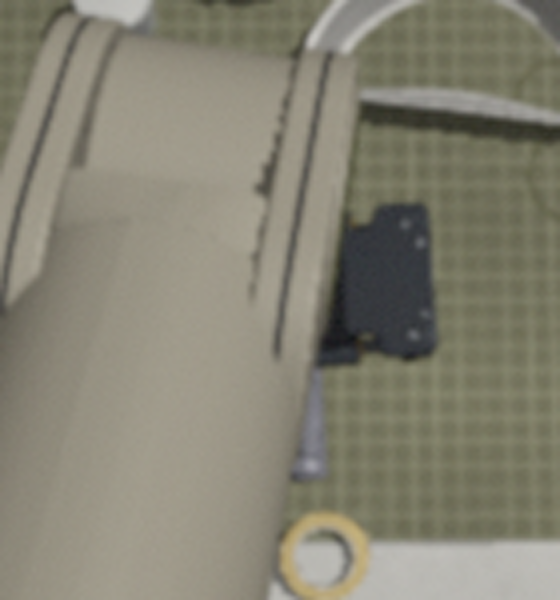

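```bash
python3 -m crank '{"steps":[[[0,0.1,-0.4],[0,0,0]],[[0,0,-0.6],[0,0,0]],[[0,0,-0.6],[0,0,0]],[[0,0,-0.4],[0,0,0]],[[0,0,-0.1],[0,0,0]],[[0,0,0],[0,0,0]],[[0,0,0],[0,0,0]]]}'
cat > w.py <<'E'
from h import *
import sys
c=medcam('wrist',6); W=world(c); o=np.array([.5373,-.0444]); a=np.radians(3.4); s=monitor.read_state()
dz=(s['ee_pos'][2]-.0054)*1000; cv2.imwrite('pics/%s.png'%sys.argv[1],c['pixels']); np.savez(sys.argv[1]+'.npz',**c)
P=W[20:290,170:390].reshape(-1,3); q=np.c_[(P[:,:2]-o)@rot(a),P[:,2]]*1000
d=q[(q[:,2]>20)&(q[:,2]<30)&(q[:,0]<-92)]; print('rearwall',np.percentile(d,[1,50,99],axis=0).round(1))
e=d[abs(d[:,0]+103.5)<3,1]; print('edges',e.min(),e.max(),'mid',(e.min()+e.max())/2)
L=q[(q[:,2]>dz+45)&(q[:,2]<dz+62)&(q[:,0]>-80)&(q[:,0]<-30)]; y=np.percentile(L[:,1],[1,99]); print('lever',y,'drill y',y.mean()+6,'rear x',np.percentile(q[(q[:,2]>dz+14)&(abs(q[:,1])<30)][:,0],.3),np.median(L[:,2]))
for lo,hi in((-80,-60),(-50,-30)):
    y=np.percentile(L[(L[:,0]>lo)&(L[:,0]<hi),1],[1,99]); print(lo,y)
print(s['ee_pos'],s['ft_force'],s['width'],'tcp',(s['ee_pos'][:2]-o)@rot(a)*1000)
E
python3 w.py w3
```

```text
time: 7.93
ee_pos: [0.5179, -0.0452, 0.0329]
eef_rot: [-0.03, 1.0, -0.0, 0.0]
ft_force: [0.6, -0.1, -7.7]
width: 0.0495
grip_force: 30.0
rearwall [[-108.2  -35.2   23.1]
 [-103.3    2.2   24.9]
 [ -92.8   38.9   26.9]]
edges -36.15087807617612 39.7120750108017 mid 1.7805984673127888
lever [-20.24686412  13.45016818] drill y 2.6016520341828686 rear x -96.03447375982512 82.7107942640633
-80 [-19.83551734  12.81634176]
-50 [-32.0174451   35.21699125]
[ 0.51788442 -0.04499897  0.03301534] [-0.06984078 -0.98991741 -9.0483371 ] 0.04992184062565511 tcp [-19.41693183   0.55355005]
```

```bash
python3 -m crank '{"steps":[[[0,0,-0.12],[0,0,0]],[[0,0,-0.12],[0,0,0]],[[0,0,-0.12],[0,0,0]],[[0,0,-0.12],[0,0,0]],[[0,0,-0.12],[0,0,0]],[[0,0,-0.1],[0,0,0]],[[0,0,0],[0,0,0]],[[0,0,0],[0,0,0]]]}'
```

```text
time: 8.9
ee_pos: [0.5174, -0.0451, 0.0149]
eef_rot: [-0.03, 1.0, -0.0, -0.0]
ft_force: [0.4, 0.1, -8.3]
width: 0.0501
grip_force: 30.0
```

```bash
python3 -m crank '{"steps":[[[0,0,-0.05],[0,0,0]],[[0,0,-0.05],[0,0,0]],[[0,0,-0.04],[0,0,0]],[[0,0,0],[0,0,0]],[[0,0,0],[0,0,0]]]}'; python3 -m crank '{"steps":[[[0,0,-0.02],[0,0,0]],[[0,0,0],[0,0,0]]]}'
```

```text
time: 9.32
ee_pos: [0.5176, -0.045, 0.0116]
eef_rot: [-0.03, 1.0, 0.0, 0.0]
ft_force: [-0.0, 0.6, -9.4]
width: 0.0498
grip_force: 30.0
time: 9.48
ee_pos: [0.5176, -0.0451, 0.0114]
eef_rot: [-0.029, 1.0, 0.0, -0.0]
ft_force: [-3.2, 0.7, -0.9]
width: 0.0502
grip_force: 30.0
```

The weight has transferred at the expected height, so the drill is on the dock floor. I'll release it, back off straight up, and check.

```bash
python3 -m crank '{"steps":[[[0,0,0],[0,0,0]],[[0,0,0],[0,0,0]],[[0,0,0],[0,0,0]],[[0,0,0],[0,0,0]],[[0,0,0],[0,0,0]],[[0,0,0],[0,0,0]],[[0,0,0],[0,0,0]]]}' 87; python3 -m crank '{"steps":[[[0,0,0.5],[0,0,0]],[[0,0,0.9],[0,0,0]],[[0,0,0.9],[0,0,0]],[[0,0,0.9],[0,0,0]],[[-0.4,0,0.9],[0,0,0]],[[-0.8,0,0.6],[0,0,0]],[[-0.8,0,0],[0,0,0]],[[0,0,0],[0,0,0]],[[0,0,0],[0,0,0]],[[0,0,0],[0,0,0]]]}'; python3 w.py w4
```

```text
time: 10.07
ee_pos: [0.5177, -0.045, 0.0111]
eef_rot: [-0.03, 1.0, 0.0, 0.0]
ft_force: [-0.3, 0.9, 0.6]
width: 0.0846
grip_force: 0.0
time: 10.9
ee_pos: [0.4681, -0.0449, 0.1291]
eef_rot: [-0.03, 1.0, 0.0, 0.0]
ft_force: [-0.1, -0.7, 0.2]
width: 0.0872
grip_force: 0.0
rearwall [[-189.7  -32.9   22.3]
 [-147.7   55.8   27.7]
 [ -93.9   77.6   28.6]]
edges -35.93697445880924 40.217655072446526 mid 2.1403403068186435Traceback (most recent call last):
  File "w.py", line 8, in <module>
    L=q[(q[:,2]>dz+45)&(q[:,2]<dz+62)&(q[:,0]>-80)&(q[:,0]<-30)]; y=np.percentile(L[:,1],[1,99]); print('lever',y,'drill y',y.mean()+6,'rear x',np.percentile(q[(q[:,2]>dz+14)&(abs(q[:,1])<30)][:,0],.3),np.median(L[:,2]))
                                                                    ~~~~~~~~~~~~~^^^^^^^^^^^^^^^
    return _quantile_unchecked(
        a, q, axis, out, overwrite_input, method, keepdims, weights)
    return _ureduce(a,
                    func=_quantile_ureduce_func,
    ...<5 lines>...
                    overwrite_input=overwrite_input,
                    method=method)
    r = func(a, **kwargs)
    result = _quantile(arr,
                       quantiles=q,
    ...<2 lines>...
                       out=out,
                       weights=wgt)
    slices_having_nans = np.isnan(arr[-1, ...])
                                  ~~~^^^^^^^^^
IndexError: index -1 is out of bounds for axis 0 with size 0
```

View pics/w4.png

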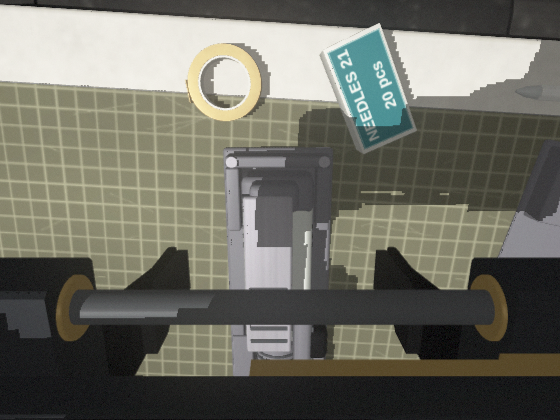

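The wrist view shows the drill seated in the dock, inside the rear corners at (231,162) and (324,162). The cheek and button are at about (318,340). I'll measure the drill's lever and cheek here.

```bash
cat > d.py <<'E'
from h import *
import sys
c=dict(np.load(sys.argv[1]+'.npz')); W=world(c); o=np.array([.5373,-.0444]); a=np.radians(3.4)
P=W[120:375,200:360].reshape(-1,3); q=np.c_[(P[:,:2]-o)@rot(a),P[:,2]]*1000
q=q[(abs(q[:,1])<45)&(q[:,2]<85)]
L=q[(q[:,2]>54)&(q[:,2]<67)]
for k in range(-90,30,12):
    l=L[abs(L[:,0]-k)<6]
    if len(l)>8: print(k,np.percentile(l[:,1],[1,99]).round(1),np.median(l[:,2]).round(1))
print('lever end',np.percentile(L[L[:,1]<8,0],[.5,99.5]))
C=q[q[:,2]>67.5]; print('cheek',len(C),np.percentile(C,[1,50,99],axis=0).round(1) if len(C) else '')
b=q[(q[:,2]>30)]; print('rear',np.percentile(b[:,0],.3))
E
python3 d.py w4
```

```text
-90 [-19.8  15.4] 59.5
-78 [-19.8  14.8] 61.6
-66 [-19.6  11.6] 61.7
-54 [-19.3  11.7] 61.7
-42 [-19.6  11.8] 61.7
-30 [-19.8  11.9] 61.8
-18 [-19.3  11.2] 62.0
6 [-19.4  35.9] 62.1
18 [-19.7  13. ] 61.9
lever end [-94.26346968  25.96290433]
cheek 1078 [[-1.2 13.4 68. ]
 [12.6 23.4 71. ]
 [25.7 36.  72.3]]
rear -96.37153813873438
```

```bash
python3 -m crank '{"steps":[[[0.6,0.2,-0.2],[0,0,0]],[[0.8,0.2,-0.2],[0,0,0]],[[0.8,0.2,-0.2],[0,0,0]],[[0.7,0.2,-0.3],[0,0,0]],[[0.43,0.14,-0.3],[0,0,0]],[[0,0,-0.3],[0,0,0]],[[0,0,-0.3],[0,0,0]],[[0,0,-0.2],[0,0,0]],[[0,0,0],[0,0,0]],[[0,0,0],[0,0,0]]]}' 31 10
python3 - <<'E'
from h import *
c=medcam('wrist',4); np.savez('w5.npz',**c); s=cam('scene'); im=np.hstack([c['pixels'][200:420,180:400], s['pixels'][150:260,200:350].repeat(2,0).repeat(2,1)]); print(monitor.read_state()['ee_pos'],monitor.read_state()['width'])
cv2.imwrite('pics/w5.png',cv2.resize(im,None,fx=1.5,fy=1.5,interpolation=cv2.INTER_CUBIC))
E
```

```text
time: 12.03
ee_pos: [0.5502, -0.0219, 0.0786]
eef_rot: [-0.029, 1.0, 0.0, -0.0]
ft_force: [0.5, -0.9, -1.0]
width: 0.0332
grip_force: 0.0
[ 0.55098992 -0.02153197  0.07908238] 0.03126713936644554
```

View pics/w5.png

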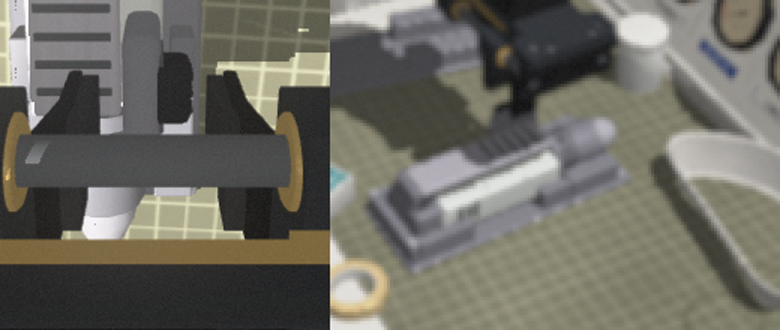

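The crop shows the cheek and button (columns 123–193) between the fingers (inner faces at 100 and 205). About 1 mm toward +y centres it, and then I'll descend onto the lever.

```bash
python3 -m crank '{"steps":[[[0,0.04,-0.2],[0,0,0]],[[0,0,-0.2],[0,0,0]],[[0,0,-0.2],[0,0,0]],[[0,0,-0.1],[0,0,0]],[[0,0,0],[0,0,0]],[[0,0,0],[0,0,0]]]}'; python3 -m crank '{"steps":[[[0,0,-0.1],[0,0,0]],[[0,0,-0.1],[0,0,0]],[[0,0,0],[0,0,0]],[[0,0,0],[0,0,0]]]}';  python3 -m crank '{"steps":[[[0,0,-0.1],[0,0,0]],[[0,0,-0.1],[0,0,0]],[[0,0,0],[0,0,0]],[[0,0,0],[0,0,0]]]}'
```

```text
time: 12.78
ee_pos: [0.5506, -0.0206, 0.0609]
eef_rot: [-0.029, 1.0, 0.0, -0.0]
ft_force: [0.5, 0.2, 0.5]
width: 0.031
grip_force: 0.0
time: 13.12
ee_pos: [0.5512, -0.0207, 0.0563]
eef_rot: [-0.03, 1.0, 0.0, 0.0]
ft_force: [-0.1, -0.1, 4.3]
width: 0.0309
grip_force: 2.3
time: 13.45
ee_pos: [0.5513, -0.0206, 0.0516]
eef_rot: [-0.03, 1.0, 0.0, 0.0]
ft_force: [-1.2, 0.8, 6.1]
width: 0.0306
grip_force: 3.4
```

```bash
python3 -m crank '{"steps":[[[0,0,-0.08],[0,0,0]],[[0,0,-0.08],[0,0,0]],[[0,0,0],[0,0,0]],[[0,0,0],[0,0,0]]]}';  python3 -m crank '{"steps":[[[0,0,-0.03],[0,0,0]],[[0,0,0],[0,0,0]],[[0,0,0],[0,0,0]]]}'
```

```text
time: 13.78
ee_pos: [0.5513, -0.0207, 0.0481]
eef_rot: [-0.029, 1.0, 0.0, 0.0]
ft_force: [-3.1, 0.1, 13.1]
width: 0.0308
grip_force: 6.1
time: 14.03
ee_pos: [0.5514, -0.0207, 0.0478]
eef_rot: [-0.029, 1.0, 0.0, 0.001]
ft_force: [-5.1, 0.1, 19.2]
width: 0.0313
grip_force: 8.7
```

```bash
python3 -m crank '{"steps":[[[0,0,0.01],[0,0,0]],[[0.003,-0.05,0],[0,0,0]],[[0.003,-0.05,0],[0,0,0]],[[0.003,-0.05,0],[0,0,0]],[[0.003,-0.05,0],[0,0,0]],[[0.003,-0.05,0],[0,0,0]],[[0.003,-0.05,0],[0,0,0]],[[0,0,0],[0,0,0]]]}' 31 20; python3 -m crank '{"steps":[[[0.003,-0.05,0],[0,0,0]],[[0.003,-0.05,0],[0,0,0]],[[0,0,0],[0,0,0]],[[0,0,0],[0,0,0]],[[0,0,0],[0,0,0]]]}'
```

```text
time: 14.7
ee_pos: [0.5527, -0.0249, 0.048]
eef_rot: [-0.031, 1.0, 0.002, 0.001]
ft_force: [-0.9, 9.1, 14.7]
width: 0.0307
grip_force: 7.5
time: 15.12
ee_pos: [0.5531, -0.0269, 0.0483]
eef_rot: [-0.031, 1.0, 0.002, 0.002]
ft_force: [-2.0, 11.6, 16.9]
width: 0.031
grip_force: 8.7
```

```bash
python3 -m crank '{"steps":[[[0.003,-0.05,0],[0,0,0]],[[0.003,-0.05,0],[0,0,0]],[[0.003,-0.05,0],[0,0,0]],[[0.003,-0.05,0],[0,0,0]],[[0,0,0],[0,0,0]],[[0,0,0],[0,0,0]],[[0,0,0],[0,0,0]]]}'; python3 -m crank '{"steps":[[[0.003,-0.04,0],[0,0,0]],[[0.003,-0.04,0],[0,0,0]],[[0,0,0],[0,0,0]],[[0,0,0],[0,0,0]],[[0,0,0],[0,0,0]]]}'
python3 - <<'E'
from h import *
c=medcam('wrist',4); np.savez('w6.npz',**c); s=monitor.read_state(); print(s['ee_pos'],s['ft_force'],s['torque'],s['width'],s['grip_force'])
cv2.imwrite('pics/w6.png',cv2.resize(c['pixels'][150:350,180:400],None,fx=2.5,fy=2.5,interpolation=cv2.INTER_CUBIC))
E
```

```text
time: 15.7
ee_pos: [0.5537, -0.0314, 0.0492]
eef_rot: [-0.031, 1.0, 0.003, 0.002]
ft_force: [-6.0, 12.6, 27.2]
width: 0.0308
grip_force: 13.0
time: 16.12
ee_pos: [0.5543, -0.0333, 0.0492]
eef_rot: [-0.031, 1.0, 0.003, 0.002]
ft_force: [-3.4, 13.1, 25.7]
width: 0.0307
grip_force: 11.8
[ 0.55424699 -0.03329727  0.0491715 ] [-3.84039393 12.89811003 25.76355844] [ 2.73759964  1.01740393 -0.05421285] 0.030765592647449973 11.830292393860873
```

View pics/w6.png

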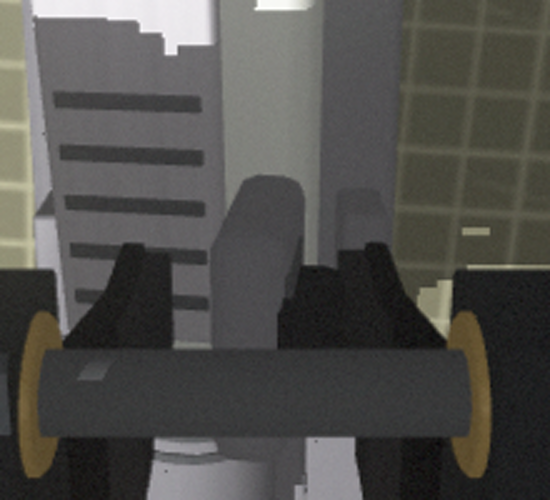

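The view shows the inner finger on the lever at column 150. The button is at columns 280–340, close to the outer finger at 358, and may not be fully in. I'll check whether the drill itself has shifted.

```bash
cat > e.py <<'E'
from h import *
import sys
o=np.array([.5373,-.0444]); a=np.radians(3.4)
for n in sys.argv[1:]:
    c=dict(np.load(n+'.npz')); W=world(c)[20:345,200:345].reshape(-1,3); q=np.c_[(W[:,:2]-o)@rot(a),W[:,2]]*1000; q=q[abs(q[:,1])<45]
    print(n)
    for k in (-80,-60,-40,-20,-2,5):
        l=q[(abs(q[:,0]-k)<5)]; t=l[(l[:,2]>44)&(l[:,2]<66)&(l[:,1]<14)]; b=l[(l[:,2]>32)&(l[:,2]<44)]; h=l[(l[:,2]>66)&(l[:,2]<76)]
        for nm,v in(('top',t),('side',b),('cheek',h)):
            if len(v)>8: print(k,nm,np.percentile(v[:,1],[1,99]).round(1),'z',np.percentile(v[:,2],[10,50,90]).round(1),end=' ; ')
        print()
E
python3 e.py w4 w5 w6
```

```text
w4
-80 top [-19.9  13.4] z [61.  61.6 62. ] ; -80 side [-22.9  26.9] z [38.5 40.4 41. ] ; 
-60 top [-19.8  11.7] z [61.2 61.7 62.1] ; -60 side [-23.   26.8] z [37.2 39.6 40.1] ; 
-40 top [-19.6  11.8] z [61.3 61.7 62.2] ; -40 side [-22.8  27.2] z [37.5 39.6 40. ] ; 
-20 top [-20.4  12.3] z [61.4 62.  62.5] ; -20 side [13.3 26.9] z [38.3 39.6 40.1] ; 
-2 cheek [13.3 26.2] z [69.9 71.5 72. ] ; 
5 top [-19.4  13. ] z [61.4 62.1 62.7] ; 5 cheek [13.3 36. ] z [68.6 70.9 71.8] ; 
w5
-80 top [-13.7  13.6] z [59.6 60.8 61.3] ; -80 side [11.8 26.8] z [37.9 39.6 40.3] ; 
-60 top [-14.9  11.4] z [60.3 60.9 61.3] ; -60 side [10.7 26.4] z [37.  38.7 39.2] ; 
-40 top [-16.   11.5] z [60.3 60.9 61.4] ; -40 side [10.8 26.5] z [37.  38.7 39.2] ; 
-20 top [-17.2  11.3] z [60.4 61.  61.6] ; -20 side [10.6 26. ] z [37.3 38.7 39.3] ; 
-2 top [-18.3  13.3] z [60.4 61.  61.6] ; -2 side [10.7 26. ] z [36.7 38.8 42. ] ; -2 cheek [12.8 26. ] z [67.4 69.9 70.9] ; 
5 top [-18.8  11.3] z [60.5 61.  61.6] ; 5 side [10.6 33.1] z [35.3 38.8 41.1] ; 5 cheek [ 6.  35.5] z [67.9 70.  71. ] ; 
w6
-80 top [-19.   13.6] z [46.1 62.6 64.2] ; -80 side [21. 24.] z [36.7 42.3 43.5] ; 
-60 top [-20.8  13.6] z [57.9 60.  61.5] ; -60 side [ 4.3 23.3] z [41.3 43.4 43.9] ; 
-40 top [-22.6  13.5] z [55.1 57.1 58.8] ; -40 side [ 5.1 23.1] z [41.2 43.4 43.9] ; 
-20 top [-24.3  13.2] z [52.3 54.4 56.2] ; -20 side [ 5.4 23. ] z [41.6 43.4 43.9] ; 
-2 top [-25.3  13.6] z [49.8 52.1 54.3] ; -2 side [ 5.7 23.5] z [39.8 43.  43.7] ; -2 cheek [ 4.  17.8] z [68.4 74.2 75.7] ; 
5 top [-25.2   4.3] z [49.2 51.6 59.6] ; 5 side [ 5.7 23.1] z [36.8 41.4 42.9] ; 5 cheek [-12.7  34.9] z [68.1 74.3 75.8] ;
```

The drill has rolled about 5°: finger friction dragged the lever sideways, and the +y side rose about 4 mm. I'll undo the drag and lift so it settles flat. Then I'll press again with the inner finger close to the cheek and close the fingers instead of dragging.

```bash
python3 -m crank '{"steps":[[[-0.006,0.1,0],[0,0,0]],[[-0.006,0.1,0.02],[0,0,0]],[[-0.006,0.1,0.02],[0,0,0]],[[-0.006,0.1,0.03],[0,0,0]],[[-0.006,0.1,0.03],[0,0,0]],[[-0.006,0.08,0.05],[0,0,0]],[[0,0.08,0.1],[0,0,0]],[[0,0,0.1],[0,0,0]],[[0,0,0.15],[0,0,0]],[[0,0,0.2],[0,0,0]]]}'; python3 -m crank '{"steps":[[[0,0,0.2],[0,0,0]],[[0,0,0.2],[0,0,0]],[[0,0,0.3],[0,0,0]],[[0,0,0],[0,0,0]],[[0,0,0],[0,0,0]],[[0,0,0],[0,0,0]]]}'
python3 - <<'E'
from h import *
c=medcam('wrist',4); np.savez('w7.npz',**c); s=monitor.read_state(); print(s['ee_pos'],s['ft_force'],s['width'])
E
python3 e.py w7
```

```text
time: 17.15
ee_pos: [0.5507, -0.0212, 0.0641]
eef_rot: [-0.029, 1.0, 0.0, -0.0]
ft_force: [0.2, 1.0, 0.3]
width: 0.0312
grip_force: 0.0
time: 17.65
ee_pos: [0.5508, -0.0209, 0.0815]
eef_rot: [-0.03, 1.0, 0.0, -0.0]
ft_force: [-0.7, 0.1, 1.0]
width: 0.0314
grip_force: 0.0
[ 0.55073948 -0.02105198  0.08127774] [0.1796046  0.16149838 0.18371595] 0.03097586711245671
w7
-80 top [-13.3  13.8] z [60.  61.3 61.8] ; -80 side [12.7 26.6] z [38.6 40.1 40.6] ; 
-60 top [-14.5  11.6] z [60.8 61.3 61.8] ; -60 side [10.8 26.2] z [37.8 39.2 39.7] ; 
-40 top [-15.7  11.7] z [60.8 61.3 61.8] ; -40 side [11.  26.3] z [37.7 39.1 39.7] ; 
-20 top [-16.7  11.5] z [60.9 61.5 62.1] ; -20 side [10.7 26.4] z [37.9 39.2 39.8] ; 
-2 top [-17.8  13.1] z [61.  61.5 62.2] ; -2 side [11.  26.4] z [36.6 39.2 41.9] ; -2 cheek [13.1 25.7] z [67.9 70.4 71.5] ; 
5 top [-18.2  11.6] z [61.  61.5 62.1] ; 5 side [10.8 26.5] z [34.7 39.2 39.8] ; 5 cheek [13.  35.6] z [68.4 70.5 71.5] ;
```

The drill is flat again in the same place. Now I'll press with the inner finger near the cheek (opening 33) and then close in stages while shifting the tool, so the inner finger stays still.

```bash
python3 -m crank '{"steps":[[[-0.008,0.128,0],[0,0,0]],[[0,0,-0.2],[0,0,0]],[[0,0,-0.3],[0,0,0]],[[0,0,-0.3],[0,0,0]],[[0,0,-0.15],[0,0,0]],[[0,0,-0.1],[0,0,0]],[[0,0,-0.1],[0,0,0]],[[0,0,-0.08],[0,0,0]],[[0,0,0],[0,0,0]],[[0,0,0],[0,0,0]]]}' 33 10;  python3 -m crank '{"steps":[[[0,0,-0.05],[0,0,0]],[[0,0,-0.04],[0,0,0]],[[0,0,0],[0,0,0]],[[0,0,0],[0,0,0]]]}'
```

```text
time: 18.68
ee_pos: [0.551, -0.0178, 0.0511]
eef_rot: [-0.03, 1.0, 0.0, 0.0]
ft_force: [-1.8, 0.7, 7.4]
width: 0.0329
grip_force: 3.5
time: 19.02
ee_pos: [0.5509, -0.0178, 0.0489]
eef_rot: [-0.03, 1.0, 0.0, 0.0]
ft_force: [-1.7, 1.0, 8.7]
width: 0.0329
grip_force: 3.9
```

```bash
python3 -m crank '{"steps":[[[0,0,-0.04],[0,0,0]],[[0,0,0],[0,0,0]],[[0,0,0],[0,0,0]]]}' 33 10; for i in 1; do python3 -m crank '{"steps":[[[0.003,-0.05,0],[0,0,0]],[[0,0,0],[0,0,0]]]}' 30 ; done; python3 -m crank '{"steps":[[[0.003,-0.05,0],[0,0,0]],[[0,0,0],[0,0,0]]]}' 27; python3 -m crank '{"steps":[[[0.003,-0.05,0],[0,0,0]],[[0,0,0],[0,0,0]]]}' 24
```

```text
time: 19.27
ee_pos: [0.551, -0.0178, 0.0482]
eef_rot: [-0.029, 1.0, 0.0, 0.0]
ft_force: [-3.5, 0.5, 12.1]
width: 0.0331
grip_force: 5.3
time: 19.43
ee_pos: [0.551, -0.019, 0.0482]
eef_rot: [-0.029, 1.0, 0.0, 0.0]
ft_force: [-3.8, 1.3, 11.7]
width: 0.0307
grip_force: 5.3
time: 19.6
ee_pos: [0.5511, -0.0203, 0.0482]
eef_rot: [-0.029, 1.0, 0.0, 0.0]
ft_force: [-3.7, 0.3, 10.9]
width: 0.0279
grip_force: 5.2
time: 19.77
ee_pos: [0.5512, -0.0217, 0.0482]
eef_rot: [-0.029, 1.0, 0.0, 0.0]
ft_force: [-3.5, 0.6, 11.6]
width: 0.025
grip_force: 5.9
```

```bash
python3 -m crank '{"steps":[[[0.003,-0.05,0],[0,0,0]],[[0,0,0],[0,0,0]]]}' 21; python3 -m crank '{"steps":[[[0.003,-0.05,0],[0,0,0]],[[0,0,0],[0,0,0]]]}' 18;  python3 -m crank '{"steps":[[[0.003,-0.05,0],[0,0,0]],[[0,0,0],[0,0,0]],[[0,0,0],[0,0,0]],[[0,0,0],[0,0,0]]]}' 15
python3 - <<'E'
from h import *
c=medcam('wrist',4); np.savez('w8.npz',**c); s=monitor.read_state(); print(s['ee_pos'],s['ft_force'],s['width'],s['grip_force'])
cv2.imwrite('pics/w8.png',cv2.resize(c['pixels'][150:350,180:400],None,fx=2.5,fy=2.5,interpolation=cv2.INTER_CUBIC))
E
python3 e.py w8
```

```text
time: 19.93
ee_pos: [0.5513, -0.0231, 0.0482]
eef_rot: [-0.029, 1.0, 0.0, 0.0]
ft_force: [-2.7, -0.1, 11.1]
width: 0.022
grip_force: 6.1
time: 20.1
ee_pos: [0.5514, -0.0245, 0.0482]
eef_rot: [-0.029, 1.0, 0.0, 0.0]
ft_force: [-2.2, -1.8, 11.9]
width: 0.0189
grip_force: 6.3
time: 20.43
ee_pos: [0.5514, -0.0262, 0.0482]
eef_rot: [-0.029, 1.0, -0.0, 0.0]
ft_force: [-2.7, -1.2, 10.8]
width: 0.0153
grip_force: 6.3
[ 0.55143616 -0.02627777  0.04820447] [-3.03957723 -1.09265799 10.89758899] 0.015198265420599743 6.279850899902613
w8
-80 top [-11.7  13.8] z [59.3 60.6 61.3] ; -80 side [12.3 27. ] z [38.1 40.  40.6] ; 
-60 top [-13.5  11.5] z [57.3 58.  58.7] ; -60 side [11.2 26.5] z [37.6 39.  39.6] ; 
-40 top [-15.2  11.6] z [54.7 55.4 56.1] ; -40 side [11.4 26.7] z [37.6 39.  39.6] ; 
-20 top [-17.   11.6] z [52.1 52.9 53.8] ; -20 side [11.6 26.4] z [37.6 39.  39.6] ; 
-2 top [-18.5  13.6] z [49.8 50.7 51.4] ; -2 side [11.5 26.7] z [35.8 39.2 42.5] ; -2 cheek [12.9 26.1] z [67.7 70.2 71.3] ; 
5 top [-19.   11.7] z [49.2 49.9 60.5] ; 5 side [11.5 26.8] z [34.1 39.1 39.7] ; 5 cheek [ 2.3 34.8] z [68.2 70.9 74.2] ;
```

View pics/w8.png

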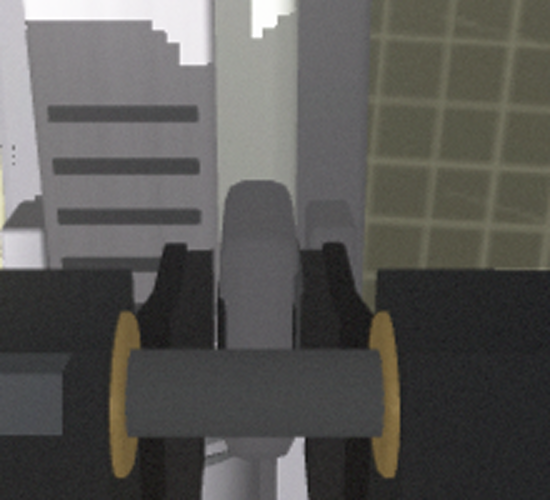

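The fingers flank the cheek closely with an opening of 15.2 mm, the drill is flat, and the lever slope is about 0.126 rad. I'll close 1 mm more and then ease the lever up slowly.

```bash
python3 -m crank '{"steps":[[[0,0,0],[0,0,0]],[[0,0,0],[0,0,0]],[[0,0,0],[0,0,0]],[[0,0,0],[0,0,0]]]}' 14 6; python3 -m crank '{"steps":[[[0,0,0.03],[0,0,0]],[[0,0,0.03],[0,0,0]],[[0,0,0.03],[0,0,0]],[[0,0,0.03],[0,0,0]],[[0,0,0.03],[0,0,0]],[[0,0,0.03],[0,0,0]],[[0,0,0.03],[0,0,0]],[[0,0,0],[0,0,0]],[[0,0,0],[0,0,0]]]}'; python3 -m crank '{"steps":[[[0,0,0.03],[0,0,0]],[[0,0,0.03],[0,0,0]],[[0,0,0.03],[0,0,0]],[[0,0,0],[0,0,0]],[[0,0,0],[0,0,0]]]}'
python3 - <<'E'
from h import *
c=medcam('wrist',4); np.savez('w9.npz',**c); s=monitor.read_state(); print(s['ee_pos'],s['ft_force'],s['width'],s['grip_force'])
E
python3 e.py w9
```

```text
time: 20.97
ee_pos: [0.5515, -0.0263, 0.0482]
eef_rot: [-0.029, 1.0, -0.0, 0.0]
ft_force: [-2.7, -3.0, 10.9]
width: 0.0146
grip_force: 7.6
time: 21.72
ee_pos: [0.5513, -0.0253, 0.0529]
eef_rot: [-0.03, 1.0, 0.0, 0.0]
ft_force: [0.7, -3.0, 3.4]
width: 0.0142
grip_force: 6.7
time: 22.13
ee_pos: [0.5508, -0.0249, 0.0548]
eef_rot: [-0.03, 1.0, 0.0, -0.0]
ft_force: [1.1, 0.8, -1.9]
width: 0.0141
grip_force: 5.6
[ 0.55078529 -0.02495526  0.0547844 ] [ 0.86284403  0.29683299 -2.81208476] 0.013871281913975837 5.668752419328484
w9
-80 top [-11.8  13.7] z [59.4 60.8 61.4] ; -80 side [12.1 26.9] z [38.4 40.  40.6] ; 
-60 top [-13.2  11.5] z [59.1 59.6 60.2] ; -60 side [10.9 26.7] z [37.6 39.  39.6] ; 
-40 top [-14.6  11.5] z [57.8 58.4 58.9] ; -40 side [11.1 26.4] z [37.8 39.1 39.6] ; 
-20 top [-16.   11.6] z [56.6 57.3 58. ] ; -20 side [11.3 26.6] z [37.6 39.1 39.6] ; 
-2 top [-17.3  13.5] z [55.6 56.2 57. ] ; -2 side [11.6 26.8] z [35.8 39.2 42.3] ; -2 cheek [ 4.4 35.5] z [67.5 70.4 71.9] ; 
5 top [-17.8  12.1] z [55.3 55.8 60.1] ; 5 side [11.5 26.9] z [34.4 39.  39.4] ; 5 cheek [ 4.4 35.3] z [68.2 70.8 73.4] ;
```

The lever has stopped at about 0.06 rad with no upward force left on the finger, so it is locked. I'll release and withdraw.

```bash
python3 -m crank '{"steps":[[[0,0,0],[0,0,0]],[[0,0,0],[0,0,0]],[[0,0,0.05],[0,0,0]],[[0,0,0.05],[0,0,0]]]}' 18; python3 -m crank '{"steps":[[[0,0,0.1],[0,0,0]],[[0,0,0.1],[0,0,0]],[[0,0,0.1],[0,0,0]],[[0,0,0.3],[0,0,0]],[[0,0,0.5],[0,0,0]],[[0,0,0.8],[0,0,0]],[[0,0,0.8],[0,0,0]],[[-0.4,0,0.6],[0,0,0]],[[-0.8,0,0],[0,0,0]],[[-0.8,0,0],[0,0,0]]]}' 30; python3 -m crank '{"steps":[[[0,0,0],[0,0,0]],[[0,0,0],[0,0,0]],[[0,0,0],[0,0,0]],[[0,0,0],[0,0,0]]]}' 87;  python3 - <<'E'
from h import *
c=medcam('wrist',6); np.savez('w10.npz',**c); s=monitor.read_state(); print(s['ee_pos'],s['ft_force'],s['width'],s['grip_force'])
cv2.imwrite('pics/w10.png',cv2.resize(c['pixels'][130:350,180:400],None,fx=2.5,fy=2.5,interpolation=cv2.INTER_CUBIC))
E
python3 e.py w10; python3 d.py w10
```

```text
time: 22.67
ee_pos: [0.5512, -0.0255, 0.0577]
eef_rot: [-0.029, 1.0, 0.0, -0.0]
ft_force: [0.6, -0.7, 0.8]
width: 0.0179
grip_force: 0.0
time: 23.5
ee_pos: [0.5017, -0.0256, 0.142]
eef_rot: [-0.029, 1.0, 0.0, 0.001]
ft_force: [-0.1, -0.1, -0.5]
width: 0.03
grip_force: 0.0
time: 23.83
ee_pos: [0.502, -0.0253, 0.1406]
eef_rot: [-0.03, 1.0, -0.0, 0.0]
ft_force: [0.5, -0.2, -0.4]
width: 0.049
grip_force: 0.0
[ 0.50130765 -0.02547475  0.13992186] [ 0.45997678 -0.53617195 -0.42550366] 0.07279507810258479 0.0
w10
-80 top [-19.9  13.5] z [60.5 61.2 61.7] ; -80 side [15.6 26.9] z [38.2 40.3 40.8] ; 
-60 top [-19.6  11.4] z [59.5 60.  60.6] ; -60 side [11.2 27. ] z [37.8 39.4 39.9] ; 
-40 top [-19.5  11.7] z [58.3 58.8 59.3] ; -40 side [11.7 27.1] z [38.  39.5 39.9] ; 
-20 top [-19.3  11.5] z [57.1 57.7 58.4] ; -20 side [11.5 26.4] z [38.1 39.5 40. ] ; -20 cheek [-31.1 -17.8] z [73.8 74.8 75.6] ; 
-2 top [-19.3  13.6] z [56.  56.7 57.3] ; -2 side [12.1 26.5] z [37.3 39.7 42.5] ; -2 cheek [13.8 26.4] z [67.8 70.6 71.7] ; 
5 top [-19.1  11.9] z [55.7 56.2 56.7] ; 5 side [12.  26.6] z [35.9 39.2 40. ] ; 5 cheek [13.8 27.5] z [69.3 71.2 71.9] ; 
-90 [-19.7  15.4] 59.4
-78 [-19.8  14.8] 61.1
-66 [-19.7  11.4] 60.4
-54 [-19.6  11.8] 59.7
-42 [-19.5  11.8] 58.9
-30 [-19.4  11.6] 58.2
-18 [-19.4  11.5] 57.6
-6 [-19.2  24.8] 57.0
6 [-19.1  26.9] 56.2
18 [-19.   11.8] 55.5
lever end [-93.47088174  21.22686187]
cheek 586 [[-17.5 -21.1  67.8]
 [  2.7  19.3  71.1]
 [ 13.4  26.8  84.6]]
rear -96.0712802678468
```

View pics/w10.png

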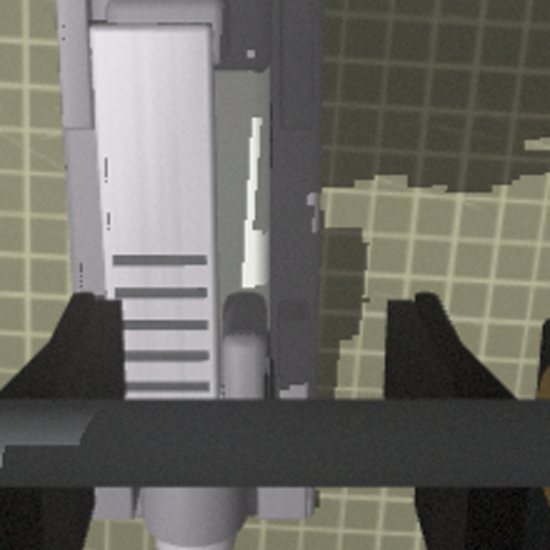

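The final view shows the drill flat in the dock and the lever held at about 0.06 rad with the fingers clear. The button is nearly flush with the cheek at (268,370). I'll hand in.

```bash
python3 -c "from bench import ticket; print(ticket.close_job())"
```

```text
the job is handed in; nothing more can be done
None
```

I handed the job in at about 24 s with the drill flat in the matching dock, the lever measured at about 0.06 rad, and the button nearly flush. The first button push briefly tipped the drill about 5° in the dock, so I let it settle flat and redid the squeeze and push; the hand-in returned no verdict.

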